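# Close up the preserves: weight and lids from the stack

### The job

Close up the preserves: lower the stoneware weight into the big crock, knob up, until it rests on the plums, setting it down rather than letting it drop. Take the stack of wooden lids apart and seat every lid level and fully down on its own pot: the biggest on the crock, the other two on the open glass jars they fit. Leave the jars standing where they are, and do not disturb the mug, the pepper mill or the closed clip-top jar.

Things in the scene. Friction and masses are not known exactly. Their poses are not given: they have to be found in the camera images.
- crock: cream stoneware crock with thin blue band and two small side ears, fixed. 132 mm across (174 over the ears), 150 tall; open mouth 108 wide, rim 124 across. Whole plums fill it to an unknown level: their tops lie 54 to 70 mm below the rim, flat and firm. Origin: centre of its underside on the table; z up.
- wide_jar: open glass jar of hazelnuts, squat, loose, about 0.65 kg, 88 mm across, 95 mm tall, neck 68 mm outside, mouth 58 mm wide inside; the nuts lie well below the neck. Origin: centre of its underside; z up. Takes the middle-sized lid.
- narrow_jar: open glass jar of white beans, slender, loose, about 0.45 kg, 66 mm across, 118 mm tall, neck 50 mm outside, mouth 40 mm wide inside; the beans lie well below the neck. Origin: centre of its underside; z up. Takes the smallest lid.
- weight: stoneware pickling weight standing alone on the table, loose, about 0.22 kg: flat disc 70 mm across and 16 mm thick with an upright knob in its centre, 18 mm thick at the foot, 20 mm at the top and 26 mm high (42 mm tall in all). Lift it by the upper part of the knob, so the hand stays above the crock's rim. Origin: centre of its underside; z along the knob.
- crock_lid: biggest lid, beech, bottom of stack, 0.16 kg, 124 mm across, 32 tall: tapered plug below (8 high, 90 to 98 wide); top hollowed 18 deep inside a 6 mm wall, leaving a grip bar 32 wide across, flush with the wall. Grip the bar across its width: 40 for a finger each side. Origin: centre of plug's underside; z up, x along bar. Hollow floor z 14, bar top z 32. Seated: 142 mm above the crock's origin
- wide_lid: middle-sized lid, round flat-topped beech disc 66 mm across and 14 mm thick on a tapered plug 8 mm high, 40 mm wide at its foot and 48 mm at its top (22 mm tall in all), loose, about 45 g. It lies on the biggest lid, about in the middle. Origin: centre of the plug's underside; z up. Seated on the wide jar its origin is 87 mm above the jar's.
- narrow_lid: smallest lid, round flat-topped beech disc 50 mm across and 14 mm thick on a tapered plug 8 mm high, 25 mm wide at its foot and 32 mm at its top (22 mm tall in all), loose, about 28 g, top of the stack, on the middle-sized lid, about in the middle. Origin: centre of the plug's underside; z up. Seated on the narrow jar its origin is 110 mm above the jar's.
- mug: white ceramic mug, loose, 80 mm across, 92 mm tall, with an ear on its +y side; a bystander. Origin: centre of its underside.
- mill: dark wooden pepper mill, loose, 54 mm across, 132 mm tall; a bystander. Origin: centre of its underside.
- clip_jar: closed clip-top glass jar of cherries with orange seal and wire clip, loose, 86 mm across (104 mm over the wires), 116 mm tall; a bystander. Origin: centre of its underside.
Things that resemble listed ones, but are neither listed nor needed, are in the scene too. What is shaped like the narrow_jar but purple or red is not meant. Leave any blue or orange look-alike of the weight alone.

How it is judged:
By the outcome, as a careful person would: the job done as asked, in the order asked, and still so for the second after the job is handed in, with the robot touching nothing.
It also fails if it takes over 115 s, if anything falls off the work surface, if the arm or the gripper's body presses on something with over 40 N, if the wrist force passes 120 N, or if a joint passes its speed limit or range.

### The arm

A 7-joint arm with a two-finger parallel gripper is mounted at the origin on the work surface. World frame = base frame: x ahead of the robot, y to its left, z up, the work surface at z = 0. Lengths are in m, angles in rad, forces in N, time in s.
With the tool pointing down it reaches from about 0.35 to 0.9 m from the base axis. Payload 8.1 kg.
Tool frame: the origin (TCP) lies where the fingers leave the gripper's body, on its centre line; the fingertips stand 66 mm ahead of it and the grasp point (between the pads) lies 47 mm ahead of it; z points along the fingers, y is the line along which they close (so a half turn about z gives the same grasp; the last joint's range is limited). The gripper opens to 92 mm and grips with 3 to 60 N. Pads are 19 mm wide; open, the fingers measure 130 mm over their backs; the gripper's body (75 mm by 190 mm) begins 47 mm behind the grasp point.
Start: joints at [1.212, 0.434, 0.025, 1.573, -0.012, 1.134, -0.075], TCP at [0.158, -0.605, 0.292] pointing down, gripper open.
Joint ranges: [-2.62, 2.62], [-0.44, 2.09], [-1.27, 1.32], [0.08, 2.57], [-1.32, 4.46], [0.12, 2], [-2.74, 2.74]. Speed limits (rad/s): [2.22, 2.22, 3.01, 3.01, 3.14, 3.14, 3.14].

### API

Orientations are given as a rotation vector (axis times angle).
In Python, from cell import arm gives the robot as it stands.
- The arm moves only by the tool send_rows, never from a script. Its argument "motion" is text: rows parted by semicolons, each of 7 numbers parted by spaces: the closure, from 0 (fully open) to 1 (shut), then the shift along the world's x, y, z in m, then the turn, a rotation vector about the world's x, y, z in degrees. A call has 1 to 5 rows; each row shifts and turns the commanded pose from where the row before left it; what a row does not reach is not made up. A row lasts 1/8 s, in which the tool goes at most 62.5 mm and 10.7 degrees, less where a joint would pass 70% of its speed; a pose out of reach is approached as far as the arm can. A call is refused whole if a number of a shift passes 0.0625 or a number of a turn 10.7, either way. A call with a gripper value outside its range is refused whole. The fingers move at their own pace and stop on an object; "force" is the grip in N (left out, the last holds). Time passes only in rows, so rows that do not move let the fingers close. It gives the time, the measured TCP pose, the force, the opening and the grip force at its end, in the units of the state.
- arm.observe(): the state, without advancing time (a new reading comes with each control period).
- arm.get_image(name): name is "scene" or "top"; returns (picture, depth): 480x640x3 uint8, blue, green, red; 480x640 float32, m along the optical axis (not along the pixel's ray), 0 where there is no reading.
- arm.camera_model(name): a dict with "fx", "fy", "cx", "cy" (pixels), "view" (4x4, takes a point from world to camera coordinates). Camera axes: x right, y down, z forward; pixel columns grow to the right and rows downward; lengths in m; the calibration is good to about 2 mm. A picture is of the moment at which its call begins. camera_model takes no time and is no camera call.
- arm.sign_off(): hands the job in; it is judged then, once.
The state is a dict: "clock": time; "joints": joint angles; "dq": joint speeds; "joint_efforts": joint torques, N m; "position": TCP position; "ee_rot": TCP orientation; "force": force on the tool from outside, world axes, zero at the start; "ft_torque": the same for the moment, N m; "width": opening from 0.0 (shut) to 1.0 (fully open); "gripper_force": force on a finger pad.
Only numpy, scipy, OpenCV 4.12 (cv2) and the standard library are available. Lean on these libraries where they do the work, as an engineer would, in place of code of your own. Each camera call takes 0.05 s, during which the arm holds its last target. There are 200 camera calls.

## Working session

There is one attempt and no reset: what is moved stays moved. The work goes in short steps, Python scripts to look and compute and a tool call to move; the robot and the scene stay as the last step left them, time stands still between calls to the robot, and variables do not carry over. Pictures are saved under pics/ and viewed, at most 14 in all, crops included, and the job is handed in when it is done.

Besides the shell and the picture viewer there is one more tool, called after "Call:" as name(argument=value, ...), one argument or row to a line, values as JSON. send_rows: Moves the arm, as the interface text tells. Its arguments: {"type":"object","properties":{"motion":{"type":"string"},"force":{"type":"number"}},"required":["motion"]}

```bash
ls; mkdir -p pics
cat > h.py <<'E'
import numpy as np, cv2
from cell import arm
def grab(n):
    im,d=arm.get_image(n); m=arm.camera_model(n); return im,d,m
def cloud(d,m):
    v,u=np.mgrid[0:480,0:640]
    p=np.stack([(u-m["cx"])/m["fx"]*d,(v-m["cy"])/m["fy"]*d,d,np.ones_like(d)],-1)
    w=p@np.linalg.inv(m["view"]).T
    w[d<=0]=np.nan
    return w[...,:3]
def ray(u,v,z,m):
    i=np.linalg.inv(m["view"]); c=i[:3,3]; r=i[:3,:3]@np.array([(u-m["cx"])/m["fx"],(v-m["cy"])/m["fy"],1])
    return c+r*(z-c[2])/r[2]
E
python3 - <<'E'
from h import *
for n in("scene","top"):
    im,d,m=grab(n); cv2.imwrite(f"pics/{n}0.png",im); np.savez(f"pics/{n}0.npz",im=im,d=d)
    i=np.linalg.inv(m["view"]);print(n,i[:3,3].round(3),i[:3,2].round(3),m["fx"],(d>0).mean())
print(arm.observe())
E
```

```text
pics
scene [ 1.326 -0.226  1.347] [-0.533  0.138 -0.835] 612.7367014146579 0.9961848958333334
top [ 0.31  -0.034  0.968] [ 0.19   0.035 -0.981] 443.42572474717366 0.99595703125
{'clock': 0.1, 'joints': array([ 1.21239777,  0.43515673,  0.02496181,  1.5740492 , -0.01157741,
        1.13400147, -0.07513991]), 'dq': array([-7.60394847e-04, -2.24440936e-03,  8.29258010e-04, -1.85691205e-03,
       -3.62079592e-05,  3.72884696e-04, -3.25713672e-04]), 'joint_efforts': array([ 3.43699110e-03, -6.69124246e+01,  9.88054052e-01, -3.15146220e+01,
       -6.06062589e-02,  3.73639364e-02, -3.47075968e-07]), 'position': array([ 0.15799312, -0.60429907,  0.29150446]), 'ee_rot': array([-3.11453005e+00, -4.00390829e-01,  5.24635803e-04]), 'force': array([-0.44338924,  0.20463968, -0.49482232]), 'ft_torque': array([-0.00222465, -0.00165887,  0.01300609]), 'gripper_force': 0.0, 'width': 0.9990727584282962}
```

View pics/scene0.png

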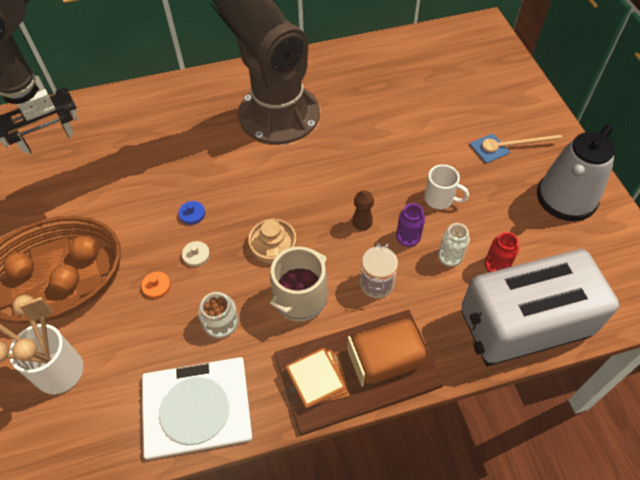

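View pics/top0.png

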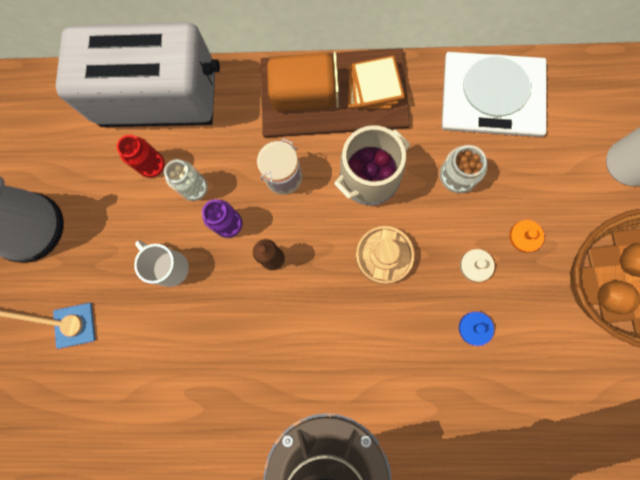

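The scene view shows: weight look-alikes at blue (191,212), cream (195,254), orange (155,285). The cream one is the stoneware weight. Jars shaped like the narrow jar: purple (410,225), red (502,252), clear with white beans (454,244). The clear one is meant. Also the stack at (271,241), crock (299,283) and wide jar (218,314). I'll confirm with a crop and measure.

Run:
```python
from h import *
T=np.load("pics/top0.npz");S=np.load("pics/scene0.npz")
mt=arm.camera_model("top");ms=arm.camera_model("scene")
t=T["im"];s=S["im"]
a=cv2.resize(t[215:305,330:520],None,fx=4,fy=4,interpolation=cv2.INTER_CUBIC)[:,:760]
b=cv2.resize(s[190:280,380:530],None,fx=2.6,fy=2.6);c=cv2.resize(s[200:290,150:310],None,fx=2.5,fy=2.5)
h=max(b.shape[0],c.shape[0]);pad=lambda x:cv2.copyMakeBorder(x,0,h-x.shape[0],0,0,0)
bc=np.hstack([pad(b),pad(c)])[:,:790]
w=max(a.shape[1],bc.shape[1]);P=lambda x:cv2.copyMakeBorder(x,0,0,0,w-x.shape[1],0)
o=np.vstack([P(a),P(bc)]);print(o.shape);cv2.imwrite("pics/crop1.png",o)
ct=cloud(T["d"],mt);cs=cloud(S["d"],ms)
rois={"crock":((330,120,415,210),(265,240,335,325)),"wide":((435,140,495,200),(195,285,245,340)),"narrow":((160,150,212,205),(436,215,474,270)),
"weight":((455,245,500,287),(175,235,215,272)),"stack":((350,220,420,290),(240,210,302,270)),"mill":((245,230,292,275),(350,185,378,235)),"clip":((250,130,310,200),(355,240,402,302)),"mug":((130,235,195,292),(420,160,472,212)),"purple":((200,195,245,240),(395,200,428,248)),"red":((115,130,168,180),(483,228,520,275))}
for n,(rt,rs) in rois.items():
  for nm,cc,r in(("top",ct,rt),("scn",cs,rs)):
    p=cc[r[1]:r[3],r[0]:r[2]].reshape(-1,3);p=p[np.isfinite(p[:,0])]
    zs=p[:,2]
    hst=np.histogram(zs,bins=np.arange(0.004,0.2,0.004)); zt=np.percentile(zs[zs>0.006],98)
    q=p[zs>zt-0.006][:,:2].astype(np.float32)
    (x,y),rad=cv2.minEnclosingCircle(q); q2=p[zs>0.006]
    print(n,nm,"ztop %.3f"%zt,"top circ",np.round([x,y,2*rad],3),"bbox",q2[:,:2].min(0).round(3),q2[:,:2].max(0).round(3))
```

```text
(594, 790, 3)
crock top ztop 0.151 top circ [ 0.631 -0.1    0.125] bbox [ 0.559 -0.193] [ 0.772 -0.012]
crock scn ztop 0.153 top circ [ 0.634 -0.098  0.127] bbox [ 0.457 -0.194] [0.714 0.021]
wide top ztop 0.096 top circ [ 0.637 -0.299  0.069] bbox [ 0.593 -0.341] [ 0.682 -0.255]
wide scn ztop 0.098 top circ [ 0.639 -0.299  0.07 ] bbox [ 0.529 -0.359] [ 0.691 -0.226]
narrow top ztop 0.119 top circ [0.592 0.272 0.127] bbox [0.546 0.225] [0.691 0.381]
narrow scn ztop 0.121 top circ [0.62  0.302 0.053] bbox [0.495 0.257] [0.661 0.405]
weight top ztop 0.042 top circ [ 0.432 -0.325  0.02 ] bbox [ 0.398 -0.358] [ 0.465 -0.29 ]
weight scn ztop 0.044 top circ [ 0.434 -0.324  0.023] bbox [ 0.365 -0.383] [ 0.487 -0.27 ]
stack top ztop 0.077 top circ [ 0.453 -0.128  0.051] bbox [ 0.393 -0.193] [ 0.515 -0.066]
stack scn ztop 0.152 top circ [ 0.596 -0.116  0.09 ] bbox [ 0.329 -0.212] [ 0.617 -0.031]
mill top ztop 0.131 top circ [0.454 0.118 0.02 ] bbox [0.425 0.091] [0.479 0.141]
mill scn ztop 0.132 top circ [0.456 0.119 0.024] bbox [0.332 0.081] [0.497 0.182]
clip top ztop 0.113 top circ [0.639 0.095 0.099] bbox [0.59  0.036] [0.751 0.143]
clip scn ztop 0.116 top circ [0.644 0.098 0.097] bbox [0.516 0.03 ] [0.704 0.194]
mug top ztop 0.093 top circ [0.431 0.345 0.081] bbox [0.392 0.304] [0.484 0.394]
mug scn ztop 0.097 top circ [0.472 0.304 0.19 ] bbox [0.298 0.239] [0.542 0.476]
purple top ztop 0.119 top circ [0.531 0.219 0.051] bbox [0.498 0.186] [0.599 0.285]
purple scn ztop 0.121 top circ [0.535 0.219 0.057] bbox [0.424 0.178] [0.578 0.308]
red top ztop 0.119 top circ [0.649 0.368 0.139] bbox [0.601 0.318] [0.706 0.434]
red scn ztop 0.178 top circ [0.773 0.331 0.083] bbox [0.569 0.288] [0.797 0.495]
```

View pics/crop1.png

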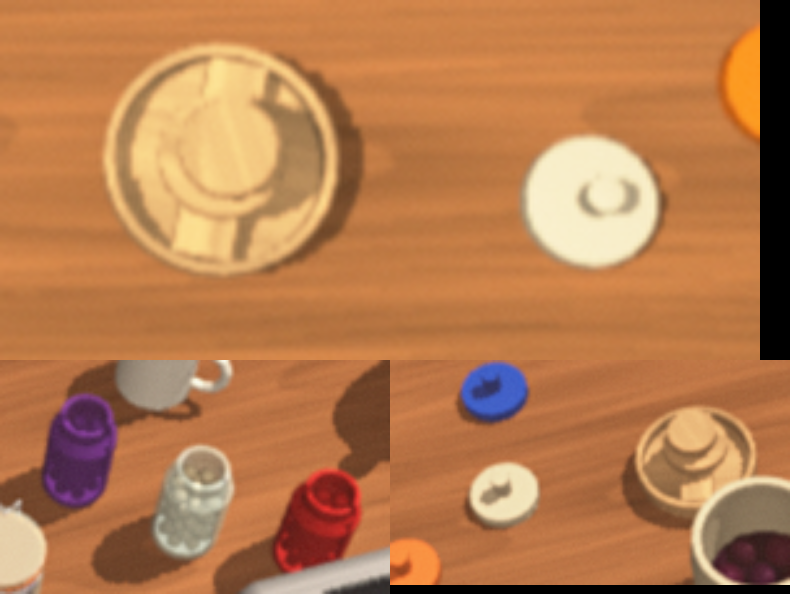

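The crop confirms the cream weight, the clear bean jar between purple and red, and the lid bar running roughly along x. Next I refine the centres.

Run:
```python
from h import *
T=np.load("pics/top0.npz");S=np.load("pics/scene0.npz")
mt=arm.camera_model("top");ms=arm.camera_model("scene")
ct=cloud(T["d"],mt);cs=cloud(S["d"],ms)
def band(cc,z0,z1,c,r):
    with np.errstate(invalid='ignore'):
        return cc[(cc[...,2]>z0)&(cc[...,2]<z1)&(np.hypot(cc[...,0]-c[0],cc[...,1]-c[1])<r)]
for n,z0,z1,c,r in [("crock",.146,.156,(.632,-.1),.068),("wide",.091,.1,(.638,-.3),.05),("narrow",.113,.124,(.618,.302),.034),("red",.113,.124,(.66,.375),.045),("purple",.113,.124,(.533,.219),.04),("nlid",.07,.082,(.453,-.128),.035),("wlid",.05,.058,(.453,-.128),.045),("clid",.028,.036,(.453,-.128),.075),("weightknob",.036,.048,(.432,-.325),.02),("weightdisc",.012,.02,(.432,-.325),.045),("blue",.012,.02,(.31,-.31),.06),("orange",.012,.02,(.49,-.42),.05),("toaster",.1,.25,(.8,.33),.15)]:
  for nm,cc in(("top",ct),("scn",cs)):
    p=band(cc,z0,z1,c,r)[:,:2].astype(np.float32)
    if len(p)<5: print(n,nm,len(p));continue
    (x,y),R=cv2.minEnclosingCircle(p); e=cv2.fitEllipse(cv2.convexHull(p)) if len(cv2.convexHull(p))>=5 else None
    print(n,nm,len(p),np.round([x,y,2*R],4),"min/max",p.min(0).round(3),p.max(0).round(3))
for cc in(ct,cs):
    p=band(cc,.06,.11,(.632,-.1),.045); print("plums",np.percentile(p[:,2],[5,50,95,99]).round(3))
p=ct[np.hypot(ct[...,0]-.62,ct[...,1]-.302)<.036];print(np.histogram(p[:,2],bins=np.arange(0,.13,.01)))
```

```text
crock top 757 [ 0.6313 -0.0996  0.1246] min/max [ 0.57 -0.16] [ 0.693 -0.038]
crock scn 520 [ 0.6334 -0.0994  0.1283] min/max [ 0.57 -0.16] [ 0.697 -0.038]
wide top 239 [ 0.6373 -0.2991  0.0693] min/max [ 0.604 -0.333] [ 0.671 -0.265]
wide scn 194 [ 0.6388 -0.2982  0.0704] min/max [ 0.604 -0.332] [ 0.673 -0.265]
narrow top 192 [0.6178 0.3009 0.0516] min/max [0.593 0.277] [0.641 0.326]
narrow scn 130 [0.6199 0.302  0.053 ] min/max [0.595 0.278] [0.645 0.328]
red top 112 [0.6738 0.4039 0.0495] min/max [0.649 0.38 ] [0.698 0.419]
red scn 83 [0.6762 0.4045 0.0507] min/max [0.652 0.38 ] [0.699 0.42 ]
purple top 192 [0.5307 0.219  0.0507] min/max [0.506 0.194] [0.556 0.244]
purple scn 140 [0.5346 0.2192 0.0572] min/max [0.506 0.193] [0.559 0.245]
nlid top 467 [ 0.4532 -0.1276  0.0508] min/max [ 0.428 -0.152] [ 0.478 -0.103]
nlid scn 264 [ 0.4548 -0.1273  0.054 ] min/max [ 0.429 -0.151] [ 0.481 -0.101]
wlid top 284 [ 0.4535 -0.1259  0.066 ] min/max [ 0.421 -0.159] [ 0.486 -0.094]
wlid scn 160 [ 0.4568 -0.1254  0.0673] min/max [ 0.437 -0.157] [ 0.49  -0.094]
clid top 760 [ 0.4549 -0.1268  0.
[... 463 characters left out ...]
blue top 784 [ 0.299  -0.3142  0.0703] min/max [ 0.266 -0.348] [ 0.333 -0.28 ]
blue scn 292 [ 0.3017 -0.3135  0.0731] min/max [ 0.266 -0.347] [ 0.338 -0.279]
orange top 695 [ 0.4946 -0.4353  0.0702] min/max [ 0.461 -0.47 ] [ 0.528 -0.401]
orange scn 389 [ 0.4975 -0.435   0.0741] min/max [ 0.463 -0.468] [ 0.534 -0.401]
toaster top 10013 [0.798  0.3431 0.2876] min/max [0.661 0.237] [0.922 0.48 ]
toaster scn 8099 [0.7994 0.3391 0.2922] min/max [0.662 0.237] [0.93  0.479]
plums [0.063 0.074 0.08  0.081]
plums [0.065 0.076 0.083 0.086]
(array([ 52,  44,  57,  56,  52,  58,  89, 104, 200, 233, 112, 215]), array([0.  , 0.01, 0.02, 0.03, 0.04, 0.05, 0.06, 0.07, 0.08, 0.09, 0.1 ,
       0.11, 0.12]))
```

Call:
send_rows(
  motion="0.4 0.04 0.04 0 0 0 -4.5;0.4 0.04 0.04 0 0 0 -4.5;0.4 0.04 0.04 0 0 0 -4.5;0.4 0.04 0.04 0 0 0 -4.5;0.4 0.04 0.04 0 0 0 -4.7",
  force=15,
)

```text
clock: 0.72
position: [0.3591, -0.4031, 0.2921]
ee_rot: [-3.133, 0.225, 0.0]
force: [1.1, 0.4, -0.6]
width: 0.609
gripper_force: 0.0
```

Call:
send_rows(
  motion="0.4 0.025 0.026 -0.02 0 0 0;0.4 0.025 0.026 -0.03 0 0 0;0.4 0.0232 0.0261 -0.04 0 0 0;0.4 0 0 -0.04 0 0 0;0.4 0 0 -0.02 0 0 0",
)

```text
clock: 1.35
position: [0.4306, -0.3253, 0.1399]
ee_rot: [-3.132, 0.218, 0.005]
force: [-0.1, -0.1, 0.2]
width: 0.6
gripper_force: 0.0
```

Run:
```python
from h import *
print({k:np.round(v,4) for k,v in arm.observe().items() if k in("position","ee_rot","width","force")})
```

```text
{'position': array([ 0.4306, -0.3253,  0.1399]), 'ee_rot': array([-3.1323,  0.2182,  0.0048]), 'force': array([-0.0584, -0.1345,  0.1943]), 'width': np.float64(0.6003)}
```

Call:
send_rows(
  motion="0.4 0.001 0 -0.02 0 0 0;0.4 0.0007 0 -0.02 0 0 0;0.4 0 0 -0.014 0 0 0;0.4 0 0 0 0 0 0;0.85 0 0 0 0 0 0",
)

```text
clock: 1.98
position: [0.4333, -0.3268, 0.0888]
ee_rot: [3.133, -0.221, 0.001]
force: [0.6, -0.8, -0.2]
width: 0.536
gripper_force: 0.0
```

Call:
send_rows(
  motion="0.9 0 0 0 0 0 0;0.9 0 0 0 0 0 0;0.9 0 0 0 0 0 0;0.9 0 0 0 0 0 0",
)

```text
clock: 2.48
position: [0.4332, -0.3265, 0.0885]
ee_rot: [3.134, -0.22, 0.001]
force: [0.1, 0.2, 4.5]
width: 0.203
gripper_force: 15.0
```

Call:
send_rows(
  motion="0.95 0 0 0.01 0 0 0;0.95 0 0 0.03 0 0 0;0.95 0 0 0.04 0 0 0;0.95 0 0 0.05 0 0 0;0.95 0 0 0.06 0 0 0",
  force=30,
)

```text
clock: 3.1
position: [0.4321, -0.3261, 0.2796]
ee_rot: [-3.133, 0.22, 0.003]
force: [1.2, -0.7, -3.7]
width: 0.198
gripper_force: 30.0
```

Call:
send_rows(
  motion="0.95 0.03 0.03 0.01 0 0 0;0.95 0.04 0.045 0 0 0 0;0.95 0.04 0.05 0 0 0 0;0.95 0.04 0.05 0 0 0 0;0.95 0.03 0.035 0 0 0 0",
)

```text
clock: 3.72
position: [0.6121, -0.1159, 0.2885]
ee_rot: [-3.133, 0.217, 0.0]
force: [-0.9, -1.6, -3.3]
width: 0.2
gripper_force: 30.0
```

Call:
send_rows(
  motion="0.95 0.019 0.0165 0 0 0 0;0.95 0 0 0 0 0 0;0.95 0 0 0 0 0 0",
)

```text
clock: 4.1
position: [0.6293, -0.1034, 0.2881]
ee_rot: [3.133, -0.222, -0.002]
force: [-0.4, 0.7, -3.4]
width: 0.203
gripper_force: 30.0
```

Run:
```python
from h import *
im,d,m=grab("scene"); cv2.imwrite("pics/w1.png",cv2.resize(im[150:340,150:450],None,fx=2.5,fy=2.5))
o=arm.observe();print(o["position"],o["ee_rot"],o["force"],o["joints"].round(2))
```

```text
[ 0.62923581 -0.10382529  0.2882637 ] [ 3.13276041e+00 -2.22912359e-01 -1.30362560e-03] [-0.38115086 -0.87650777 -1.95257924] [ 0.16  0.46 -0.12  1.54  0.06  1.15 -1.68]
```

View pics/w1.png

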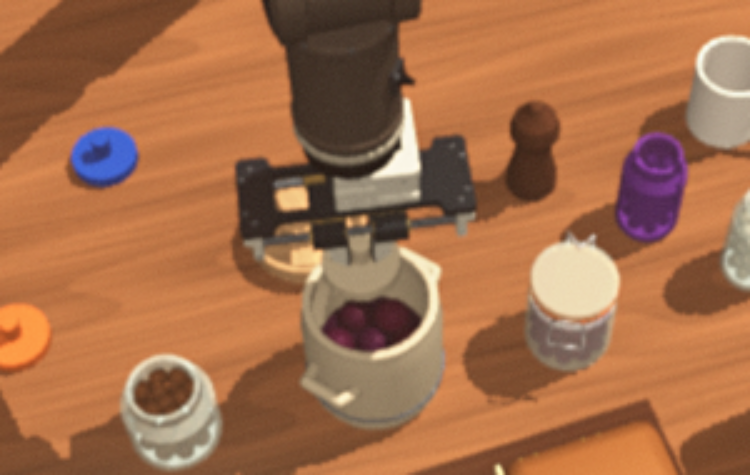

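Weight held upright over the crock mouth (about (360,265) in the crop). Centre and lower it.

Call:
send_rows(
  motion="0.95 0.003 0.004 -0.01 0 0 0;0.95 0 0 -0.025 0 0 0;0.95 0 0 -0.025 0 0 0;0.95 0 0 -0.02 0 0 0;0.95 0 0 -0.01 0 0 0",
)

```text
clock: 4.78
position: [0.6322, -0.0988, 0.1966]
ee_rot: [3.134, -0.222, -0.004]
force: [-0.4, 0.2, -3.0]
width: 0.198
gripper_force: 30.0
```

Call:
send_rows(
  motion="0.95 0 0 -0.005 0 0 0;0.95 0 0 -0.004 0 0 0;0.95 0 0 -0.004 0 0 0;0.95 0 0 -0.003 0 0 0",
)

```text
clock: 5.28
position: [0.6332, -0.0985, 0.1824]
ee_rot: [3.134, -0.22, 0.001]
force: [0.2, 1.5, -2.7]
width: 0.202
gripper_force: 30.0
```

Call:
send_rows(
  motion="0.95 0 0 -0.002 0 0 0;0.95 0 0 -0.002 0 0 0;0.95 0 0 -0.002 0 0 0;0.95 0 0 -0.001 0 0 0",
)

```text
clock: 5.78
position: [0.6331, -0.0985, 0.1751]
ee_rot: [-3.134, 0.221, 0.0]
force: [-0.0, 0.3, -2.4]
width: 0.203
gripper_force: 30.0
```

Call:
send_rows(
  motion="0.95 0 0 -0.001 0 0 0;0.95 0 0 -0.001 0 0 0;0.95 0 0 -0.001 0 0 0;0.95 0 0 0 0 0 0",
)

```text
clock: 6.28
position: [0.633, -0.0984, 0.1721]
ee_rot: [3.134, -0.22, -0.0]
force: [-0.4, -0.4, -3.1]
width: 0.202
gripper_force: 30.0
```

Call:
send_rows(
  motion="0.95 0 0 -0.001 0 0 0;0.95 0 0 -0.001 0 0 0;0.95 0 0 0 0 0 0",
)

```text
clock: 6.65
position: [0.633, -0.0985, 0.1701]
ee_rot: [3.134, -0.22, -0.0]
force: [-0.5, 0.4, -3.1]
width: 0.198
gripper_force: 30.0
```

Call:
send_rows(
  motion="0.95 0 0 -0.001 0 0 0;0.95 0 0 -0.001 0 0 0;0.95 0 0 0 0 0 0",
)

```text
clock: 7.02
position: [0.6331, -0.0984, 0.1683]
ee_rot: [-3.134, 0.22, -0.0]
force: [-0.1, -0.4, -2.5]
width: 0.199
gripper_force: 30.0
```

Call:
send_rows(
  motion="0.95 0 0 -0.001 0 0 0;0.95 0 0 -0.001 0 0 0;0.95 0 0 0 0 0 0",
)

```text
clock: 7.4
position: [0.6331, -0.0985, 0.1681]
ee_rot: [3.134, -0.221, 0.001]
force: [-6.6, 0.3, 14.2]
width: 0.2
gripper_force: 30.0
```

Contact. Relieve the press, then open slightly.

Call:
send_rows(
  motion="0.95 0 0 0.001 0 0 0;0.95 0 0 0.0004 0 0 0;0.6 0 0 0 0 0 0;0.6 0 0 0 0 0 0;0.6 0 0 0 0 0 0",
  force=10,
)

```text
clock: 8.02
position: [0.6331, -0.0985, 0.1675]
ee_rot: [3.134, -0.221, -0.0]
force: [-0.2, 0.2, 0.1]
width: 0.399
gripper_force: 0.0
```

Call:
send_rows(
  motion="0.6 0 0 0.01 0 0 0;0.6 0 0 0.03 0 0 0;0.6 0 0 0.04 0 0 0;0.5 0 0 0.05 0 0 0;0.4 0 0 0.02 0 0 0",
)

```text
clock: 8.65
position: [0.6341, -0.0985, 0.322]
ee_rot: [3.134, -0.221, 0.009]
force: [-0.5, -0.9, -0.6]
width: 0.561
gripper_force: 0.0
```

Call:
send_rows(
  motion="0.1 -0.04 -0.006 0 0 0 0;0.1 -0.05 -0.008 0 0 0 0;0.1 -0.05 -0.008 -0.02 0 0 0;0.1 -0.041 -0.007 -0.04 0 0 0;0.1 0 0 -0.03 0 0 0",
)

```text
clock: 9.28
position: [0.4488, -0.1283, 0.2274]
ee_rot: [3.133, -0.224, -0.001]
force: [0.6, -0.4, -0.0]
width: 0.898
gripper_force: 0.0
```

Run:
```python
from h import *
im,d,m=grab("scene"); cv2.imwrite("pics/w2.png",cv2.resize(im[190:340,190:390],None,fx=3,fy=3))
w=cloud(d,m);p=w[230:330,260:340].reshape(-1,3);p=p[np.hypot(p[:,0]-.632,p[:,1]+.0995)<.05]
q=p[(p[:,2]>.09)&(p[:,2]<.105)];k=p[(p[:,2]>.115)&(p[:,2]<.135)]
print(len(q),np.percentile(q[:,2],[2,50,98]),q.mean(0)); print(len(k),k[:,2].max() if len(k) else 0,k.mean(0))
A=np.c_[q[:,:2],np.ones(len(q))];print(np.linalg.lstsq(A,q[:,2],rcond=None)[0])
o=arm.observe();print(o["position"],o["ee_rot"],o["width"])
```

```text
444 [0.09176551 0.09667634 0.10186267] [ 0.62998382 -0.09734038  0.09665433]
58 0.12767278753725786 [ 0.63438785 -0.09822543  0.12217085]
[ 0.02777225 -0.00246309  0.07891851]
[ 0.4490031  -0.12767881  0.22438393] [-3.13363213  0.22239957  0.00640672] 0.9008577101654245
```

View pics/w2.png

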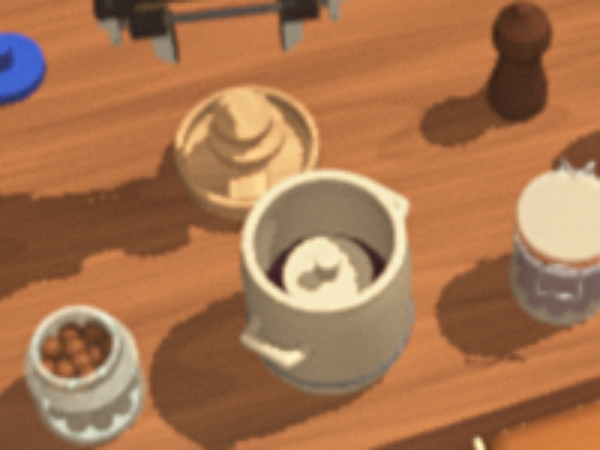

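Weight sits flat in the crock, knob up (325,265 in crop). Now the smallest lid.

Call:
send_rows(
  motion="0.1 0.0045 0 -0.02 0 0 0;0.1 0 0 -0.03 0 0 0;0.1 0 0 -0.03 0 0 0;0.1 0 0 -0.016 0 0 0;0.1 0 0 0 0 0 0",
)

```text
clock: 9.95
position: [0.4569, -0.1273, 0.1316]
ee_rot: [-3.134, 0.22, 0.002]
force: [0.0, 0.0, 0.2]
width: 0.9
gripper_force: 0.0
```

Call:
send_rows(
  motion="0.1 0 0 0 0 0 0;0.1 0 0 0 0 0 0",
)

```text
clock: 10.2
position: [0.4573, -0.1276, 0.1327]
ee_rot: [3.134, -0.22, 0.003]
force: [-0.1, -0.3, 0.3]
width: 0.903
gripper_force: 0.0
```

Call:
send_rows(
  motion="0.1 -0.003 0 -0.003 0 0 0;0.1 0 0 -0.002 0 0 0;0.4 0 0 0 0 0 0;0.5 0 0 0 0 0 0;0.5 0 0 0 0 0 0",
  force=10,
)

```text
clock: 10.82
position: [0.4537, -0.1275, 0.1267]
ee_rot: [3.134, -0.221, 0.0]
force: [0.1, -0.5, 0.4]
width: 0.623
gripper_force: 0.0
```

Call:
send_rows(
  motion="0.6 0 0 0 0 0 0;0.6 0 0 0 0 0 0;0.6 0 0 0 0 0 0",
)

```text
clock: 11.2
position: [0.4536, -0.1275, 0.1267]
ee_rot: [3.134, -0.221, 0.0]
force: [0.5, -0.3, -0.2]
width: 0.537
gripper_force: 10.0
```

Call:
send_rows(
  motion="0.6 0 0 0.01 0 0 0;0.6 0 0 0.03 0 0 0;0.6 0 0 0.04 0 0 0;0.6 0 0.01 0.04 0 0 0;0.6 0.01 0.03 0.02 0 0 0",
)

```text
clock: 11.82
position: [0.4638, -0.0885, 0.2695]
ee_rot: [3.133, -0.226, 0.005]
force: [0.9, -0.2, -0.9]
width: 0.537
gripper_force: 10.0
```

Call:
send_rows(
  motion="0.6 0.016 0.04 0 0 0 0;0.6 0.018 0.045 0 0 0 0;0.6 0.018 0.045 0 0 0 0;0.6 0.018 0.045 0 0 0 0;0.6 0.018 0.045 0 0 0 0",
)

```text
clock: 12.45
position: [0.5519, 0.1339, 0.2674]
ee_rot: [3.134, -0.221, 0.001]
force: [0.2, 0.1, -0.8]
width: 0.542
gripper_force: 10.0
```

Call:
send_rows(
  motion="0.6 0.018 0.045 0 0 0 0;0.6 0.018 0.045 0 0 0 0;0.6 0.018 0.04 0 0 0 0;0.6 0.013 0.03 0 0 0 0;0.6 0 0.009 0 0 0 0",
)

```text
clock: 13.08
position: [0.6184, 0.3038, 0.2667]
ee_rot: [-3.133, 0.217, 0.001]
force: [0.2, 0.2, -0.8]
width: 0.537
gripper_force: 10.0
```

Call:
send_rows(
  motion="0.6 0 0 0 0 0 0;0.6 0 0 0 0 0 0;0.6 0 0 0 0 0 0",
)

```text
clock: 13.45
position: [0.6188, 0.3001, 0.267]
ee_rot: [3.133, -0.223, 0.001]
force: [0.2, 0.2, -0.3]
width: 0.541
gripper_force: 10.0
```

Run:
```python
from h import *
im,d,m=grab("scene"); cv2.imwrite("pics/n1.png",cv2.resize(im[150:300,340:540],None,fx=3,fy=3))
T,td,mt=grab("top")
w=cloud(td,mt);p=w[200:300,340:430].reshape(-1,3)
with np.errstate(invalid='ignore'):
  q=p[(p[:,2]>.048)&(p[:,2]<.06)][:,:2].astype(np.float32);print("wlid",cv2.minEnclosingCircle(q),len(q))
cv2.imwrite("pics/st.png",T)
o=arm.observe();print(o["position"],o["ee_rot"],o["width"],o["joints"].round(2))
```

```text
wlid ((0.49631601572036743, -0.10750682651996613), 0.0791131779551506) 806
[0.61870534 0.30061208 0.26692189] [ 3.13346680e+00 -2.22024603e-01  4.08697199e-04] 0.5362339412123452 [-0.39  0.57 -0.23  1.42  0.14  1.17 -2.35]
```

View pics/n1.png

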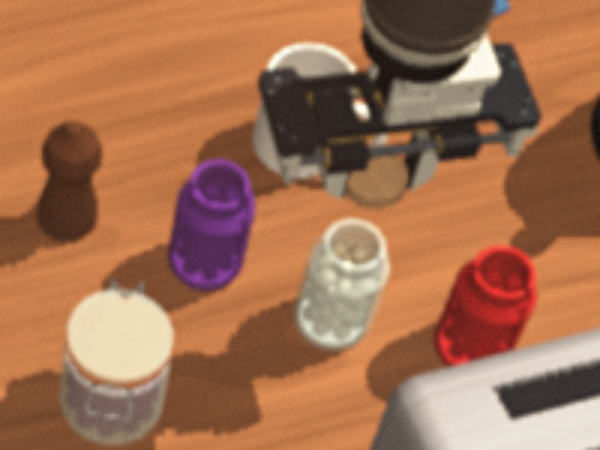

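Lid held flat above the clear bean jar. Lowering.

Call:
send_rows(
  motion="0.6 0 0.0005 -0.015 0 0 0;0.6 0 0 -0.025 0 0 0;0.6 0 0 -0.02 0 0 0;0.6 0 0 -0.01 0 0 0;0.6 0 0 0 0 0 0",
)

```text
clock: 14.18
position: [0.6182, 0.3018, 0.1956]
ee_rot: [3.133, -0.22, -0.002]
force: [-0.2, 0.5, 0.8]
width: 0.54
gripper_force: 10.0
```

Call:
send_rows(
  motion="0.6 0 0 -0.003 0 0 0;0.6 0 0 -0.003 0 0 0;0.6 0 0 -0.002 0 0 0;0.6 0 0 0 0 0 0",
)

```text
clock: 14.68
position: [0.6186, 0.302, 0.1886]
ee_rot: [3.134, -0.221, -0.0]
force: [-0.9, -0.3, -0.1]
width: 0.541
gripper_force: 10.0
```

Call:
send_rows(
  motion="0.6 0 0 -0.002 0 0 0;0.6 0 0 -0.001 0 0 0;0.6 0 0 -0.001 0 0 0;0.6 0 0 0 0 0 0",
)

```text
clock: 15.18
position: [0.6185, 0.302, 0.1845]
ee_rot: [3.134, -0.22, -0.0]
force: [0.1, -0.0, -0.2]
width: 0.542
gripper_force: 10.0
```

Call:
send_rows(
  motion="0.6 0 0 -0.001 0 0 0;0.6 0 0 -0.0005 0 0 0;0.6 0 0 0 0 0 0",
)

```text
clock: 15.55
position: [0.6187, 0.3021, 0.1835]
ee_rot: [-3.134, 0.22, -0.001]
force: [-0.9, -0.3, 2.3]
width: 0.541
gripper_force: 11.3
```

Call:
send_rows(
  motion="0.4 0 0 0 0 0 0;0.3 0 0 0 0 0 0;0.3 0 0 0 0 0 0;0.3 0 0 0.01 0 0 0;0.3 0 0 0.02 0 0 0",
)

```text
clock: 16.18
position: [0.6183, 0.3018, 0.2132]
ee_rot: [3.133, -0.22, -0.002]
force: [-0.2, 0.4, 0.2]
width: 0.702
gripper_force: 0.0
```

Call:
send_rows(
  motion="0.3 0 0 0.03 0 0 0;0.2 0 -0.02 0.04 0 0 0;0.1 -0.014 -0.04 0 0 0 0;0.1 -0.018 -0.045 0 0 0 0;0.1 -0.018 -0.045 0 0 0 0",
)

```text
clock: 16.8
position: [0.5681, 0.1507, 0.284]
ee_rot: [-3.134, 0.22, -0.002]
force: [1.0, 0.1, -0.5]
width: 0.901
gripper_force: 0.0
```

Run:
```python
from h import *
im,d,m=grab("scene");w=cloud(d,m)
T,td,mt=grab("top");wt=cloud(td,mt)
cv2.imwrite("pics/n2.png",np.hstack([cv2.resize(im[190:290,390:530],None,fx=2.8,fy=2.8),cv2.resize(T[130:230,140:280],None,fx=2.8,fy=2.8)]))
def b(c,z0,z1,x,y,r):
  with np.errstate(invalid='ignore'): return c[(c[...,2]>z0)&(c[...,2]<z1)&(np.hypot(c[...,0]-x,c[...,1]-y)<r)]
for n,c in(("scn",w),("top",wt)):
  for nm,a in(("nlid",(.122,.14,.619,.302,.035)),("wlid",(.048,.06,.4545,-.126,.045)),("clid",(.026,.036,.4545,-.126,.07))):
    q=b(c,*a)
    if len(q)<20: print(n,nm,len(q));continue
    P=np.linalg.lstsq(np.c_[q[:,:2]-q[:,:2].mean(0),np.ones(len(q))],q[:,2],rcond=None)[0]
    print(n,nm,len(q),cv2.minEnclosingCircle(q[:,:2].astype(np.float32)),P.round(4))
o=arm.observe();print(o["position"],o["ee_rot"],o["width"],o["joints"].round(2))
```

```text
scn nlid 320 ((0.6196060180664062, 0.30262500047683716), 0.0278687234967947) [-0.0269  0.0186  0.1318]
scn wlid 444 ((0.45429620146751404, -0.1249057725071907), 0.03573543578386307) [-0.0106  0.0076  0.0547]
scn clid 408 ((0.45557183027267456, -0.12872326374053955), 0.0645829439163208) [0.0045 0.0011 0.0317]
top nlid 0
top wlid 774 ((0.45335033535957336, -0.12564949691295624), 0.03316274657845497) [-0.0008 -0.0016  0.0533]
top clid 807 ((0.45478686690330505, -0.12679418921470642), 0.061993371695280075) [0.0001 0.0047 0.031 ]
[0.56784566 0.14598127 0.28407332] [ 3.12965661e+00 -2.30503440e-01  6.67888849e-04] 0.8986716015640613 [-0.17  0.39 -0.24  1.67  0.11  1.1  -2.16]
```

View pics/n2.png

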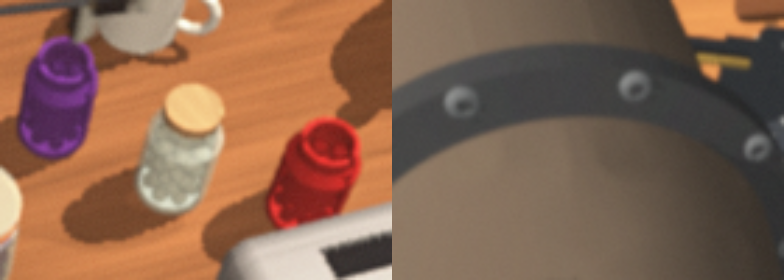

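The small lid sits level on the bean jar (195,108 in crop). Next, the middle lid.

Call:
send_rows(
  motion="0 -0.02 -0.045 0 0 0 0;0 -0.021 -0.05 0 0 0 0;0 -0.021 -0.05 0 0 0 0;0 -0.02 -0.05 0 0 0 0;0 -0.02 -0.05 -0.02 0 0 0",
)

```text
clock: 17.52
position: [0.4674, -0.0941, 0.2649]
ee_rot: [3.134, -0.219, 0.007]
force: [0.6, -0.1, 0.0]
width: 1.001
gripper_force: 0.0
```

Call:
send_rows(
  motion="0 -0.012 -0.0266 -0.03 0 0 0;0 0 0 -0.04 0 0 0;0 0 0 -0.03 0 0 0;0 0 0 -0.01 0 0 0;0 0 0 0 0 0 0",
)

```text
clock: 18.15
position: [0.455, -0.1193, 0.1534]
ee_rot: [-3.134, 0.22, 0.0]
force: [0.5, 0.9, 0.6]
width: 1.003
gripper_force: 0.0
```

Call:
send_rows(
  motion="0 0 0 0 0 0 0;0 0 0 0 0 0 0",
)

```text
clock: 18.4
position: [0.4553, -0.1196, 0.1542]
ee_rot: [3.134, -0.22, 0.003]
force: [-0.4, -0.6, -0.5]
width: 1.003
gripper_force: 0.0
```

Call:
send_rows(
  motion="0 -0.001 -0.006 -0.01 0 0 0;0 0 0 -0.02 0 0 0;0 0 0 -0.013 0 0 0;0 0 0 -0.005 0 0 0;0 0 0 0 0 0 0",
)

```text
clock: 19.02
position: [0.4535, -0.1256, 0.1049]
ee_rot: [-3.134, 0.22, 0.001]
force: [-0.4, 0.0, 0.9]
width: 0.996
gripper_force: 0.0
```

Call:
send_rows(
  motion="0 0 0 0 0 0 0;0 0 0 0 0 0 0",
)

```text
clock: 19.27
position: [0.4539, -0.1256, 0.1056]
ee_rot: [3.134, -0.22, 0.001]
force: [-0.5, 0.2, -0.4]
width: 0.997
gripper_force: 0.0
```

Call:
send_rows(
  motion="0.3 0 0 0 0 0 0;0.45 0 0 0 0 0 0;0.45 0 0 0 0 0 0;0.45 0 0 0 0 0 0",
  force=12,
)

```text
clock: 19.77
position: [0.4536, -0.1256, 0.1052]
ee_rot: [3.134, -0.22, -0.0]
force: [0.5, -0.5, 0.8]
width: 0.715
gripper_force: 12.0
```

Call:
send_rows(
  motion="0.45 0 0 0.005 0 0 0;0.45 0 0 0.015 0 0 0;0.45 0 0 0.03 0 0 0;0.45 0 0 0.04 0 0 0;0.45 0 0 0.04 0 0 0",
)

```text
clock: 20.4
position: [0.4534, -0.1255, 0.2374]
ee_rot: [-3.134, 0.22, -0.001]
force: [0.4, 0.3, 0.4]
width: 0.713
gripper_force: 12.0
```

Call:
send_rows(
  motion="0.45 0.025 -0.023 0 0 0 0;0.45 0.04 -0.038 0 0 0 0;0.45 0.04 -0.038 0 0 0 0;0.45 0.04 -0.038 0 0 0 0;0.45 0.03 -0.026 0 0 0 0",
)

```text
clock: 21.02
position: [0.6296, -0.2906, 0.2362]
ee_rot: [3.133, -0.222, 0.001]
force: [0.2, -0.4, -1.1]
width: 0.709
gripper_force: 12.0
```

Call:
send_rows(
  motion="0.45 0.0096 -0.0102 0 0 0 0;0.45 0 0 -0.015 0 0 0;0.45 0 0 -0.02 0 0 0;0.45 0 0 -0.01 0 0 0;0.45 0 0 0 0 0 0",
)

```text
clock: 21.65
position: [0.6374, -0.298, 0.1894]
ee_rot: [-3.133, 0.22, 0.003]
force: [-0.4, 0.4, 0.0]
width: 0.713
gripper_force: 12.0
```

Call:
send_rows(
  motion="0.45 0 0 0 0 0 0;0.45 0 0 0 0 0 0",
)

```text
clock: 21.9
position: [0.6385, -0.2988, 0.1911]
ee_rot: [3.133, -0.22, 0.002]
force: [-1.0, -0.4, -0.1]
width: 0.714
gripper_force: 12.0
```

Run:
```python
from h import *
im,d,m=grab("scene")
T,td,mt=grab("top");wt=cloud(td,mt)
cv2.imwrite("pics/n3.png",np.hstack([cv2.resize(im[230:350,160:310],None,fx=2.6,fy=2.6),cv2.resize(T[200:320,330:480],None,fx=2.6,fy=2.6)]))
c=wt
with np.errstate(invalid='ignore'):
  q=c[(c[...,2]>.024)&(c[...,2]<.04)&(np.hypot(c[...,0]-.4545,c[...,1]+.126)<.05)][:,:2].astype(np.float32)
r=cv2.minAreaRect(q);print(r,len(q));print(cv2.fitLine(q,cv2.DIST_L2,0,.01,.01).ravel())
o=arm.observe();print(o["position"],o["ee_rot"],o["width"],o["joints"].round(2))
```

```text
((0.45443862676620483, -0.12684178352355957), (0.032151009887456894, 0.09862150251865387), 77.08311462402344) 690
[ 0.9749798  -0.22229329  0.45411548 -0.12652396]
[ 0.63840336 -0.2988733   0.19076146] [ 3.13349315e+00 -2.20494261e-01  1.36096638e-03] 0.7124503268901268 [ 0.41  0.65 -0.07  1.46  0.05  1.03 -1.39]
```

View pics/n3.png

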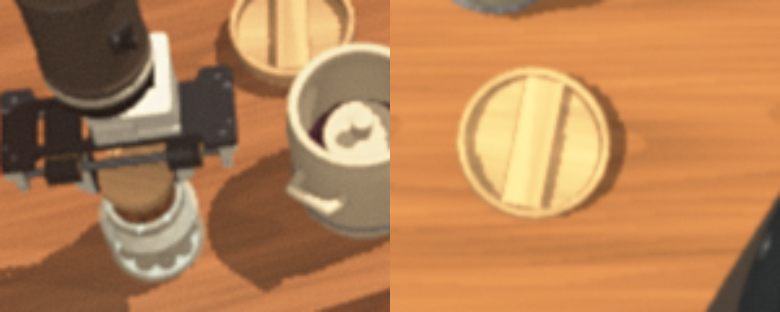

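Lid is over the hazelnut jar; the crock lid's bar is clear, at −12.9° and 32 mm wide as it should be. Lower on.

Call:
send_rows(
  motion="0.45 0 0 -0.01 0 0 0;0.45 0 0 -0.008 0 0 0;0.45 0 0 -0.005 0 0 0;0.45 0 0 -0.003 0 0 0;0.45 0 0 0 0 0 0",
)

```text
clock: 22.62
position: [0.6381, -0.2987, 0.1639]
ee_rot: [-3.134, 0.221, 0.001]
force: [0.4, -0.6, 0.1]
width: 0.713
gripper_force: 12.0
```

Call:
send_rows(
  motion="0.45 0 0 -0.001 0 0 0;0.45 0 0 -0.001 0 0 0;0.45 0 0 0 0 0 0",
)

```text
clock: 23.0
position: [0.6382, -0.2988, 0.1622]
ee_rot: [3.134, -0.221, 0.0]
force: [0.2, -0.4, -0.9]
width: 0.713
gripper_force: 12.0
```

Call:
send_rows(
  motion="0.45 0 0 -0.001 0 0 0;0.45 0 0 -0.0005 0 0 0;0.45 0 0 0 0 0 0",
)

```text
clock: 23.38
position: [0.6383, -0.2988, 0.1608]
ee_rot: [3.134, -0.221, 0.0]
force: [-0.1, -0.1, 0.7]
width: 0.71
gripper_force: 12.8
```

Call:
send_rows(
  motion="0.45 0 0 -0.0005 0 0 0;0.45 0 0 0 0 0 0",
)

```text
clock: 23.62
position: [0.6383, -0.2989, 0.1606]
ee_rot: [3.134, -0.221, 0.001]
force: [-1.0, 0.1, 4.4]
width: 0.714
gripper_force: 14.7
```

Seated. Release, lift and look.

Call:
send_rows(
  motion="0.2 0 0 0 0 0 0;0.15 0 0 0 0 0 0;0.15 0 0 0 0 0 0;0.15 0 0 0.015 0 0 0;0.15 0 0 0.03 0 0 0",
)

```text
clock: 24.25
position: [0.6374, -0.2988, 0.2048]
ee_rot: [-3.133, 0.221, 0.004]
force: [-0.2, -0.1, 0.7]
width: 0.851
gripper_force: 0.0
```

Call:
send_rows(
  motion="0.2 -0.02 0.02 0.03 0 0 -1.2;0.3 -0.035 0.035 0 0 0 -1.2;0.35 -0.04 0.038 0 0 0 -1.2;0.35 -0.04 0.038 0 0 0 -1.2;0.35 -0.035 0.03 -0.03 0 0 0",
)

```text
clock: 24.88
position: [0.4683, -0.1368, 0.2072]
ee_rot: [3.121, -0.351, 0.008]
force: [0.8, 0.4, -1.6]
width: 0.651
gripper_force: 0.0
```

Call:
send_rows(
  motion="0.35 -0.0138 0.0107 -0.04 0 0 0;0.35 0 0 -0.02 0 0 0;0.35 0 0 0 0 0 0;0.35 0 0 0 0 0 0",
)

```text
clock: 25.38
position: [0.4553, -0.1274, 0.1462]
ee_rot: [3.122, -0.352, 0.002]
force: [0.4, 0.4, 0.8]
width: 0.651
gripper_force: 0.0
```

Run:
```python
from h import *
im,d,m=grab("scene");w=cloud(d,m)
with np.errstate(invalid='ignore'): q=w[(w[...,2]>.1)&(w[...,2]<.12)&(np.hypot(w[...,0]-.638,w[...,1]+.299)<.045)]
P=np.linalg.lstsq(np.c_[q[:,:2]-q[:,:2].mean(0),np.ones(len(q))],q[:,2],rcond=None)[0]
print(cv2.minEnclosingCircle(q[:,:2].astype(np.float32)),P.round(4),len(q))
cv2.imwrite("pics/n4.png",cv2.resize(im[200:350,180:310],None,fx=3,fy=3))
o=arm.observe();R=cv2.Rodrigues(o["ee_rot"])[0];print(o["position"],np.degrees(np.arctan2(R[1,1],R[0,1])),o["width"])
```

```text
((0.6408217549324036, -0.29594701528549194), 0.034726910293102264) [-0.0125  0.0047  0.1089] 629
[ 0.45537943 -0.12747849  0.14628344] -102.87635086880066 0.6488616999829449
```

View pics/n4.png

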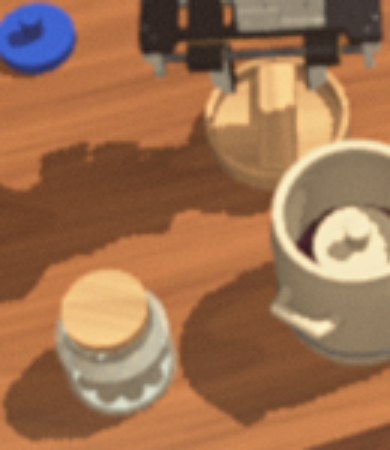

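The middle lid is level at z 0.109. Now the bar of the crock lid.

Call:
send_rows(
  motion="0.35 -0.0005 0.0005 -0.02 0 0 0;0.35 0 0 -0.02 0 0 0;0.35 0 0 -0.015 0 0 0;0.35 0 0 -0.007 0 0 0;0.35 0 0 0 0 0 0",
)

```text
clock: 26.05
position: [0.454, -0.1266, 0.0831]
ee_rot: [3.122, -0.352, -0.0]
force: [-0.4, -0.2, 0.7]
width: 0.651
gripper_force: 0.0
```

Call:
send_rows(
  motion="0.35 0 0 0 0 0 0;0.35 0 0 0 0 0 0",
)

```text
clock: 26.3
position: [0.4542, -0.1266, 0.0836]
ee_rot: [3.122, -0.352, 0.001]
force: [-0.2, 0.4, 1.3]
width: 0.649
gripper_force: 0.0
```

Call:
send_rows(
  motion="0.6 0 0 0 0 0 0;0.75 0 0 0 0 0 0;0.75 0 0 0 0 0 0;0.75 0 0 0 0 0 0",
  force=20,
)

```text
clock: 26.8
position: [0.4539, -0.1265, 0.0832]
ee_rot: [3.122, -0.351, 0.0]
force: [0.6, -0.6, 1.0]
width: 0.35
gripper_force: 20.0
```

Call:
send_rows(
  motion="0.75 0 0 0.005 0 0 0;0.75 0 0 0.02 0 0 0;0.75 0 0 0.04 0 0 0;0.75 0 0 0.05 0 0 0;0.75 0 0 0.05 0 0 0",
  force=25,
)

```text
clock: 27.42
position: [0.4534, -0.1264, 0.2498]
ee_rot: [-3.122, 0.351, 0.001]
force: [0.5, -1.1, -1.5]
width: 0.346
gripper_force: 25.0
```

Call:
send_rows(
  motion="0.75 0 0 0.02 0 0 0;0.75 0 0 0 0 0 0;0.75 0 0 0 0 0 0",
)

```text
clock: 27.8
position: [0.4532, -0.1264, 0.2671]
ee_rot: [-3.122, 0.351, 0.003]
force: [0.5, 0.6, -2.0]
width: 0.349
gripper_force: 25.0
```

Call:
send_rows(
  motion="0.75 0.025 0.004 0 0 0 0;0.75 0.04 0.006 0 0 0 0;0.75 0.045 0.007 0 0 0 0;0.75 0.04 0.006 0 0 0 0;0.75 0.028 0.0045 0 0 0 0",
)

```text
clock: 28.42
position: [0.6328, -0.0984, 0.2655]
ee_rot: [-3.122, 0.35, 0.005]
force: [-0.0, 0.3, -1.4]
width: 0.346
gripper_force: 25.0
```

Call:
send_rows(
  motion="0.75 0 0 0 0 0 0;0.75 0 0 0 0 0 0;0.75 0 0 0 0 0 0",
)

```text
clock: 28.8
position: [0.6309, -0.0995, 0.2676]
ee_rot: [3.121, -0.352, -0.002]
force: [-0.7, 0.6, -1.8]
width: 0.348
gripper_force: 25.0
```

Run:
```python
from h import *
im,d,m=grab("scene");w=cloud(d,m)
cv2.imwrite("pics/c1.png",cv2.resize(im[180:340,220:400],None,fx=3,fy=3))
with np.errstate(invalid='ignore'): q=w[(w[...,2]>.208)&(w[...,2]<.222)&(np.hypot(w[...,0]-.632,w[...,1]+.0995)<.07)]
P=np.linalg.lstsq(np.c_[q[:,:2]-q[:,:2].mean(0),np.ones(len(q))],q[:,2],rcond=None)[0]
print(cv2.minEnclosingCircle(q[:,:2].astype(np.float32)),q[:,:2].min(0),q[:,:2].max(0),P.round(4),len(q))
o=arm.observe();print(o["position"],o["ee_rot"],o["width"])
```

```text
((0.633797287940979, -0.09921479970216751), 0.06264419853687286) [ 0.59186942 -0.16084934] [ 0.69571523 -0.03847023] [-0.0218  0.0033  0.2165] 827
[ 0.63107448 -0.09948478  0.2680269 ] [ 3.12145178e+00 -3.52443160e-01 -1.00746726e-03] 0.34697027446196554
```

View pics/c1.png

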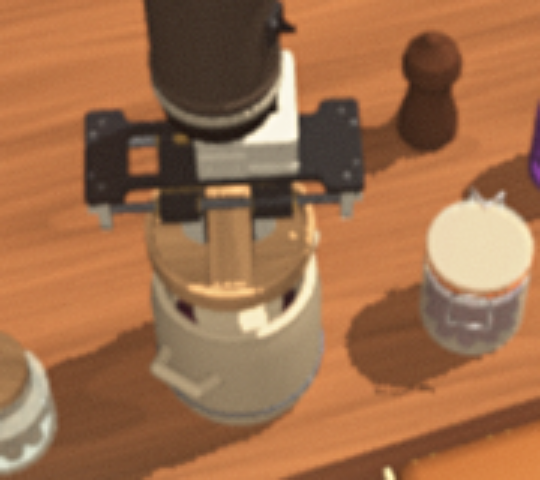

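Lid level and centred over the crock (within 0.5 mm in the same view). Lower.

Call:
send_rows(
  motion="0.75 0 0 -0.012 0 0 0;0.75 0 0 -0.012 0 0 0;0.75 0 0 -0.008 0 0 0;0.75 0 0 -0.005 0 0 0;0.75 0 0 0 0 0 0",
)

```text
clock: 29.48
position: [0.6317, -0.0991, 0.2306]
ee_rot: [3.122, -0.351, -0.001]
force: [-0.5, 0.7, -1.4]
width: 0.348
gripper_force: 25.0
```

Call:
send_rows(
  motion="0.75 0 0 -0.002 0 0 0;0.75 0 0 -0.001 0 0 0;0.75 0 0 0 0 0 0",
)

```text
clock: 29.85
position: [0.6319, -0.0991, 0.2282]
ee_rot: [3.122, -0.352, 0.0]
force: [-0.5, 0.5, -2.0]
width: 0.344
gripper_force: 25.0
```

Call:
send_rows(
  motion="0.75 0 0 -0.001 0 0 0;0.75 0 0 -0.001 0 0 0;0.75 0 0 0 0 0 0",
)

```text
clock: 30.22
position: [0.6318, -0.0991, 0.226]
ee_rot: [3.122, -0.352, -0.0]
force: [-0.4, 1.1, -1.0]
width: 0.346
gripper_force: 25.0
```

Call:
send_rows(
  motion="0.75 0 0 -0.0007 0 0 0;0.75 0 0 0 0 0 0",
)

```text
clock: 30.48
position: [0.6319, -0.0991, 0.2254]
ee_rot: [3.122, -0.351, -0.0]
force: [-0.6, -0.1, -1.6]
width: 0.345
gripper_force: 25.0
```

Call:
send_rows(
  motion="0.75 0 0 -0.0007 0 0 0;0.75 0 0 -0.0005 0 0 0;0.75 0 0 0 0 0 0",
)

```text
clock: 30.85
position: [0.6319, -0.0991, 0.2252]
ee_rot: [3.122, -0.352, 0.001]
force: [-3.4, 0.5, 6.4]
width: 0.345
gripper_force: 25.0
```

Contact at the seated height. Release gradually, rise, clear the view.

Call:
send_rows(
  motion="0.75 0 0 0.0005 0 0 0;0.5 0 0 0 0 0 0;0.4 0 0 0 0 0 0;0.4 0 0 0 0 0 0;0.4 0 0 0.015 0 0 0",
)

```text
clock: 31.48
position: [0.6313, -0.099, 0.2391]
ee_rot: [3.122, -0.351, -0.004]
force: [0.1, -0.5, -0.2]
width: 0.599
gripper_force: 0.0
```

Call:
send_rows(
  motion="0.4 0 0 0.04 0 0 0;0.4 -0.02 -0.02 0.05 0 0 0;0.4 -0.04 -0.04 0.01 0 0 0;0.4 -0.04 -0.04 0 0 0 0;0.4 -0.04 -0.04 0 0 0 0",
)

```text
clock: 32.1
position: [0.4907, -0.2403, 0.3412]
ee_rot: [3.121, -0.351, 0.003]
force: [0.3, -1.0, 0.3]
width: 0.598
gripper_force: 0.0
```

Call:
send_rows(
  motion="0.4 -0.04 -0.045 0 0 0 0;0.4 -0.04 -0.045 0 0 0 0;0.4 -0.03 -0.04 0 0 0 0;0.4 -0.02 -0.03 0 0 0 0;0.4 0 0 0 0 0 0",
)

```text
clock: 32.72
position: [0.3596, -0.4018, 0.3409]
ee_rot: [3.119, -0.36, 0.001]
force: [-0.4, 0.7, 0.2]
width: 0.599
gripper_force: 0.0
```

Run:
```python
from h import *
im,d,m=grab("scene");w=cloud(d,m);cv2.imwrite("pics/f.png",im)
T,td,mt=grab("top");wt=cloud(td,mt)
for n,a in(("clid",(.164,.185,.632,-.0995,.07)),("wlid",(.1,.12,.638,-.299,.045)),("nlid",(.122,.14,.619,.302,.035)),("mill",(.122,.14,.455,.118,.03)),("mug",(.085,.1,.431,.345,.05)),("clip",(.105,.125,.641,.096,.06)),("purple",(.113,.124,.533,.219,.04))):
  for c in(w,wt):
    with np.errstate(invalid='ignore'): q=c[(c[...,2]>a[0])&(c[...,2]<a[1])&(np.hypot(c[...,0]-a[2],c[...,1]-a[3])<a[4])]
    if len(q)<10: print(n,len(q));continue
    P=np.linalg.lstsq(np.c_[q[:,:2]-q[:,:2].mean(0),np.ones(len(q))],q[:,2],rcond=None)[0]
    (x,y),r=cv2.minEnclosingCircle(q[:,:2].astype(np.float32));print(n,np.round([x,y,2*r],4),P.round(4))
print(arm.observe()["clock"],arm.observe()["force"])
```

```text
clid [ 0.6339 -0.0992  0.1272] [-0.0025  0.0016  0.1739]
clid [ 0.6325 -0.0995  0.1244] [ 0.0016 -0.0009  0.1727]
wlid [ 0.6402 -0.2976  0.0694] [-0.0169  0.0095  0.1089]
wlid [ 0.6383 -0.2981  0.0674] [0.0231 0.0008 0.1074]
nlid [0.6209 0.3035 0.0563] [-0.0294  0.054   0.132 ]
nlid [0.6177 0.3021 0.0517] [0.029  0.031  0.1305]
mill [0.4568 0.1178 0.0319] [-0.0218 -0.0335  0.1286]
mill [0.4523 0.118  0.0261] [0.0091 0.0866 0.1269]
mug [0.4338 0.3472 0.0867] [-0.0077  0.0011  0.0911]
mug [0.4319 0.3448 0.0809] [ 0.0039 -0.0063  0.0903]
clip [0.6423 0.0968 0.0965] [-0.0172  0.0043  0.1111]
clip [0.6387 0.0954 0.0998] [-0.0049  0.0054  0.1095]
purple [0.5329 0.2209 0.055 ] [-0.0009 -0.0198  0.1181]
purple [0.5313 0.2191 0.0512] [0.0074 0.0058 0.117 ]
32.825 [-0.48642997  0.18580122  0.47622708]
```

View pics/f.png

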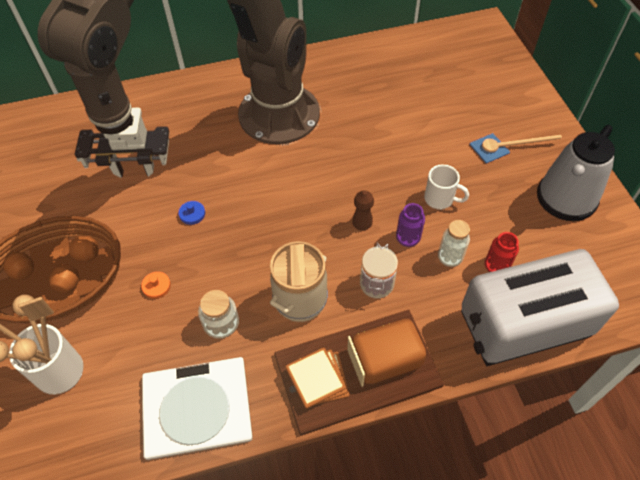

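All three lids look seated: crock (298,280), hazelnuts (218,310), beans (455,240). Bystanders haven't moved. One last tilt check using the lids' inner faces only.

Run:
```python
from h import *
cs=[]
for n in("scene","top"):
  for _ in range(4):
    im,d,m=grab(n);c=cloud(d,m)
    for nm,x,y,z,r in(("n",.619,.302,.132,.02),("w",.638,-.2985,.109,.028)):
      q=c[(np.hypot(c[...,0]-x,c[...,1]-y)<r)&(abs(c[...,2]-z)<.008)]
      P=np.linalg.lstsq(np.c_[q[:,:2]-[x,y],np.ones(len(q))],q[:,2],rcond=None)[0]
      cs.append((n+nm,P))
for k in("scenen","topn","scenew","topw"): print(k,np.mean([p for a,p in cs if a==k],0).round(4))
```

```text
scenen [0.0098 0.0015 0.1328]
topn [-0.0008  0.0015  0.1311]
scenew [0.0074 0.0183 0.1092]
topw [0.0061 0.0129 0.1077]
```

```bash
python3 -c "
from cell import arm
print(arm.sign_off())"
```

```text
the job is handed in; nothing more can be done
None
```

The job is handed in at about 34 s: the weight rests on the plums knob up, all three lids sit fully down on their own pots, and the mug, mill and clip jar show no movement; the middle lid's depth fit read under 1° of tilt, which I took as noise and did not press out.

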